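# Load the row of tins into the wooden rack

### The job

Take the wooden bookend by its fin and, pushing only with it, gently slide the whole row of tins as one straight block into the rack's channel until the front tin has pressed the sprung stop in by 5 to 10 mm. Then leave the bookend standing squarely against the last tin, with the row still closed up and touching the stop. Do not touch the tins with the gripper, and do not disturb the cup, the dish or the canister.

Things in the scene. Friction and masses are not known exactly. Their poses are not given: they have to be found in the camera images.
- rack: Fixed wooden rack: two rails 22 mm high (marbles on them reach 35 mm) with a straight channel between, 45 mm wide, 195 mm long, no floor (tins slide on the glass shelf). Origin: centre of the channel's mouth at shelf height; x runs inwards along the channel, y across, z up. Before the mouth (x -35 to 0 mm) the rails flare to about 58 mm width. A sprung stop plate stands across it inside.
- stop_zone (a point): Middle of the zone, 120 mm inside the mouth, 12 mm up (axes as the rack), where the sprung steel stop plate's face may stand: it is clamped anew each time, up to 20 mm nearer or deeper, unmeasured; find it by feel. It gives 1 mm per newton from zero, up to 16 mm. Press it with 5 to 10 N over and above the row's sliding friction; 14 N between front tin and rack is too much.
- tin1_mid (a point): Centre, 15 mm up, of square aluminium tin 1 of the row, the one nearest the rack. All four are alike: 32 mm along x (the row's direction, towards the rack), 40 mm along y, 30 mm high, about 110 g. They stand in a rough row before the mouth, gaps up to 7 mm, up to 3 mm off the channel's axis, turned up to 0.08 rad.
- tin2_mid (a point): Centre, 15 mm up, of square aluminium tin 2 of the row, the second from the rack; like tin 1.
- tin3_mid (a point): Centre, 15 mm up, of square aluminium tin 3 of the row, the third from the rack; like tin 1.
- tin4_mid (a point): Centre, 15 mm up, of square aluminium tin 4 of the row, the last, farthest from the rack; like tin 1. Sliding the whole row takes a few newtons; over 20 N on this tin is too much, and no tin may leave the channel's axis by more than 12 mm.
- bookend_mid (a point): Centre, 40 mm up, of the loose wooden bookend, about 200 g: a block 30 mm along x, 38 along y, 30 high (fits the channel), and on it a centred upright fin, 16 mm along x, 36 along y, its top 79 mm up. The two flat ends (15 mm along x from the centre) are alike, either may push. Grip the fin across its 16 mm, 55 to 65 mm up, fingertips above the tins' tops.
- cup: White ceramic cup, 72 mm wide, 75 mm high; origin at the centre of its underside. Leave alone.
- dish: Steel jacks dish, 100 mm wide, 30 mm high; origin at the centre of its underside. Leave alone.
- canister: Plastic screw-top canister, 56 mm wide, 80 mm high; origin at the centre of its underside. Leave alone.
There are look-alikes about, which are no part of the job. Leave any orange or red look-alike of the part that bears tin4_mid alone. Leave any turquoise look-alike of the part that bears tin1_mid alone.

How it is judged:
On the way, in this order (a step that is already met when the one before it is completed fails the run):
1. the row, closed up and pushed by the bookend, has its front tin in the channel's mouth (horizontal distance between tin1_mid and tin2_mid below 0.0345 m and horizontal distance between tin2_mid and tin3_mid below 0.0345 m and horizontal distance between tin3_mid and tin4_mid below 0.0345 m and x of tin1_mid in the frame of rack above 0 m and contact force between bookend and tin4 above 0.2 N), for 0.1 s.
2. deep in the channel the front tin presses on the stop with more than 4 N, the row closed up (horizontal distance between tin1_mid and tin2_mid below 0.0345 m and horizontal distance between tin2_mid and tin3_mid below 0.0345 m and horizontal distance between tin3_mid and tin4_mid below 0.0345 m and x of tin1_mid in the frame of rack above 0.078 m and contact force between tin1 and rack above 4 N), for 0.2 s.
At the end, for the whole second after the job is handed in: The tins stand in one closed row in the channel (gaps under 2.5 mm, within 4 mm of its axis and 0.1 rad), the front tin touching the stop (over 0.3 N); the bookend stands upright within 5 mm of the last tin and square to 0.12 rad; all at rest (horizontal distance between tin1_mid and tin2_mid below 0.0345 m and horizontal distance between tin2_mid and tin3_mid below 0.0345 m and horizontal distance between tin3_mid and tin4_mid below 0.0345 m and y of tin1_mid in the frame of rack between -0.004 and 0.004 m and y of tin2_mid in the frame of rack between -0.004 and 0.004 m and y of tin3_mid in the frame of rack between -0.004 and 0.004 m and y of tin4_mid in the frame of rack between -0.004 and 0.004 m and angle between the x axis of each of tin1_mid, tin2_mid, tin3_mid, tin4_mid and the x axis of rack, either way round below 0.1 rad and angle between each of tin1_mid, tin2_mid, tin3_mid, tin4_mid, bookend_mid's own z axis and vertical below 0.06 rad and linear speed of each of tin1, tin2, tin3, tin4, bookend below 0.01 m/s and height (world z) of bookend_mid below 0.044 m and horizontal distance between bookend_mid and tin4_mid below 0.036 m and angle between the x axis of bookend_mid and the x axis of rack, either way round below 0.12 rad and x of tin1_mid in the frame of rack above 0.078 m and contact force between tin1 and rack above 0.3 N).
It fails at once if the front tin is pressed on the rack or its stop with more than 14 N (contact force between tin1 and rack above 14 N).
It fails at once if the last tin is pushed with more than 20 N (contact force between bookend and tin4 above 20 N).
It fails at once if the row buckles: a tin goes more than 12 mm off the channel's axis or tips by more than 0.3 rad (not (y of tin1_mid in the frame of rack between -0.012 and 0.012 m and y of tin2_mid in the frame of rack between -0.012 and 0.012 m and y of tin3_mid in the frame of rack between -0.012 and 0.012 m and y of tin4_mid in the frame of rack between -0.012 and 0.012 m) or angle between any of tin1_mid, tin2_mid, tin3_mid, tin4_mid's own z axis and vertical above 0.3 rad).
It fails at once if a tin is touched by the gripper (contact force between any of the fingers, the arm and tin1 above 0.3 N or contact force between any of the fingers, the arm and tin2 above 0.3 N or contact force between any of the fingers, the arm and tin3 above 0.3 N or contact force between any of the fingers, the arm and tin4 above 0.3 N).
It fails at once if the cup, the dish or the canister is shifted by more than 10 mm (distance of any of cup, dish, canister from where it was at the start of the episode above 0.01 m).
It also fails if it takes over 69 s, if anything falls off the work surface, if the arm or the gripper's body presses on something with over 40 N, if the wrist force passes 120 N, or if a joint passes its speed limit or range.

### The arm

A 6-joint arm with a two-finger parallel gripper is mounted at the origin on the work surface. World frame = base frame: x ahead of the robot, y to its left, z up, the work surface at z = 0. Lengths are in m, angles in rad, forces in N, time in s.
With the tool pointing down it reaches from about 0.275 to 0.875 m from the base axis. Payload 12.5 kg.
Tool frame: the origin (TCP) lies on the centre line of the jaws, within the pads' length; the fingertips stand r.finger_overhang ahead of it and the grasp point (between the pads) lies 3 mm ahead of it (r.finger_overhang is the distance from the TCP to the fingertips, in m); z points along the fingers, y is the direction in which the jaws open and shut (so a half turn about z gives the same grasp; the last joint's range is limited). The gripper opens to 85 mm and grips with 20 to 120 N. Pads are 22 mm wide; open, the fingers measure 114 mm over their backs; the gripper's body (76 mm by 85 mm) begins 54 mm behind the grasp point. The pads swing forward as they close: fully open they stand 13 mm farther back than shut.
Start: joints at [-1.34, 0.351, 1.652, -0, 1.139, -0.085], TCP at [0.171, -0.523, 0.253] pointing down, gripper open.
Joint ranges: [-2.75, 2.75], [-0.79, 2.1], [0.01, 2.65], [-1.57, 4.71], [0.07, 3.14], [-2.87, 2.87]. Speed limits (rad/s): [2.22, 2.22, 2.79, 3.14, 3.14, 3.14].

### API

Orientations are given as a unit quaternion [x, y, z, w].
In Python, from cell import r, optics gives the robot as it stands. The module is installed in compiled form; this text tells all that it offers. Calls block until the motion is done:
- r.move_to(position, orientation): joint-space move of the TCP to a pose.
- r.move_linear(position, rot=None, vel=0.15): straight line of the TCP; rot=None keeps the orientation; vel is the mean speed in m/s.
- r.set_joints(angles): joint-space move.
- r.set_gripper(opening, squeeze=None): opening from 0.0 (shut) to 1.0 (fully open); squeeze is the grip in N (None keeps the last); returns when the fingers have stopped.
- r.sleep(seconds).
- r.inverse_kinematics(position, orientation): joint angles nearest the present ones, or None.
- optics.get_image(name): name is "side" or "top"; returns a dict with "pixels" (400x640x3 uint8, red, green, blue), "depth" (400x640 float32, m along the optical axis (not along the pixel's ray), 0 where there is no reading), "fx", "fy", "cx", "cy" (pixels), "camera_from_world" (4x4, takes a point from world to camera coordinates). Camera axes: x right, y down, z forward; pixel columns grow to the right and rows downward; lengths in m; the calibration is good to about 2 mm. A picture is of the moment at which its call begins.
A pose or a line that the arm cannot do raises r.PlanningError and nothing moves.
- r.hand_in(): hands the job in, once; it reports no verdict.
Readings, each from a call of its own:
- r.current_t(): time.
- r.current_q(): joint angles.
- r.current_qvel(): joint speeds.
- r.current_effort(): joint torques, N m.
- r.current_tool_pos(): TCP position.
- r.current_ee_rot(): TCP orientation.
- r.current_contact_force(): force on the tool from outside, world axes, zero at the start.
- r.current_torque(): the same for the moment, N m.
- r.current_opening(): opening from 0.0 (shut) to 1.0 (fully open).
Only numpy, scipy, OpenCV 4.12 (cv2) and the standard library are available. Lean on these libraries where they do the work, as an engineer would, in place of code of your own. Each camera call takes 0.05 s, during which the arm holds its last target.

## Working session

There is one attempt and no reset: what is moved stays moved. The work goes in short steps, each a Python script; the robot and the scene stay as the last script left them, time stands still between calls to the robot, and variables do not carry over. Pictures are saved under pics/ and viewed, and the job is handed in when it is done.

```bash
mkdir -p pics; python3 - <<'E'
from cell import r, optics
import cv2,numpy as np
print(r.current_t(), r.finger_overhang, r.current_ee_rot(), r.current_tool_pos())
for n in ("top","side"):
    d=optics.get_image(n); cv2.imwrite(f"pics/{n}0.png",d["pixels"][...,::-1])
    np.savez(f"{n}0.npz",**d); print(n,d["fx"],d["fy"],d["cx"],d["cy"],np.round(d["camera_from_world"],4).tolist())
E
```

```text
0.0 0.022 [ 9.87558991e-01  1.57247850e-01 -4.64964469e-05 -5.91550030e-04] [ 0.17075796 -0.52248821  0.25275132]
top 468.52490358694445 468.52490358694445 314.2839939098029 199.45976142577354 [[0.0073, -0.9996, 0.0275, -0.0787], [-0.9843, -0.0121, -0.1763, 0.5817], [0.1766, -0.0258, -0.9839, 1.0042], [0.0, 0.0, 0.0, 1.0]]
side 391.2259907131788 391.2259907131788 316.03042356528516 202.9821949357881 [[0.9986, -0.0481, -0.02, -0.5773], [-0.0483, -0.7113, -0.7012, 0.0424], [0.0195, 0.7012, -0.7127, 0.8333], [0.0, 0.0, 0.0, 1.0]]
```

View pics/top0.png

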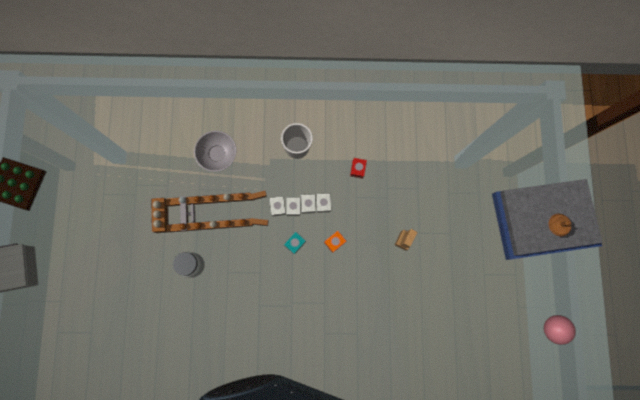

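View pics/side0.png

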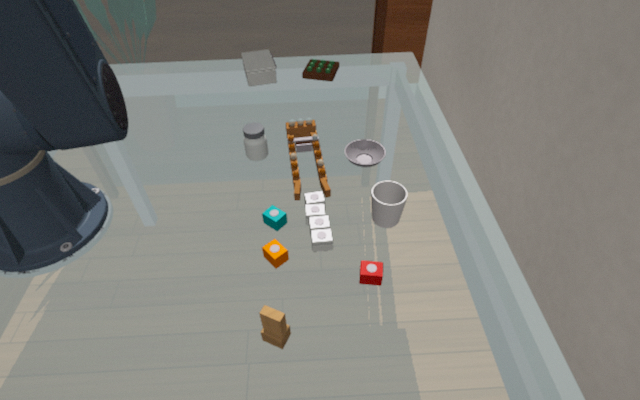

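```bash
python3 - <<'E'
import cv2,numpy as np
t=cv2.imread("pics/top0.png"); s=cv2.imread("pics/side0.png")
cv2.imwrite("pics/topc.png",cv2.resize(t[180:260,140:340],None,fx=4,fy=4,interpolation=cv2.INTER_NEAREST))
cv2.imwrite("pics/topb.png",cv2.resize(t[215:260,380:430],None,fx=12,fy=12,interpolation=cv2.INTER_NEAREST))
cv2.imwrite("pics/sidec.png",cv2.resize(s[110:260,230:360],None,fx=4,fy=4,interpolation=cv2.INTER_NEAREST))
cv2.imwrite("pics/sideb.png",cv2.resize(s[295:355,245:305],None,fx=9,fy=9,interpolation=cv2.INTER_NEAREST))
E
```

```text
(no output)
```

View pics/topc.png

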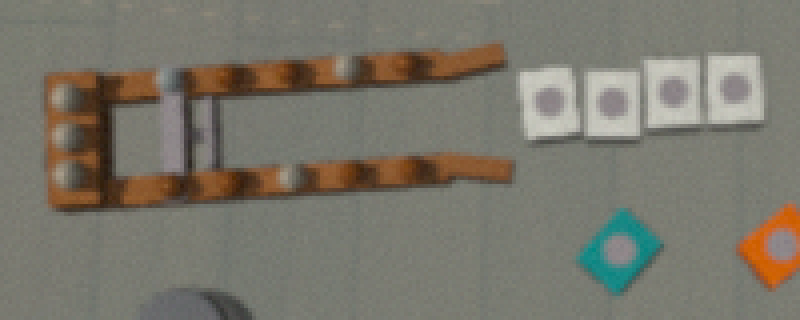

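View pics/topb.png

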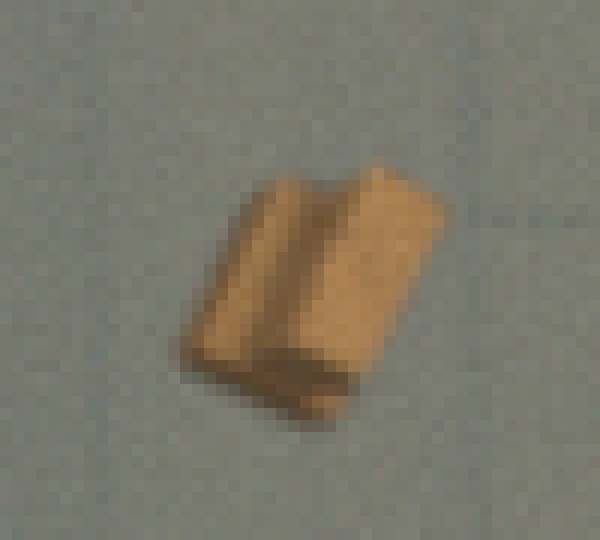

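View pics/sidec.png

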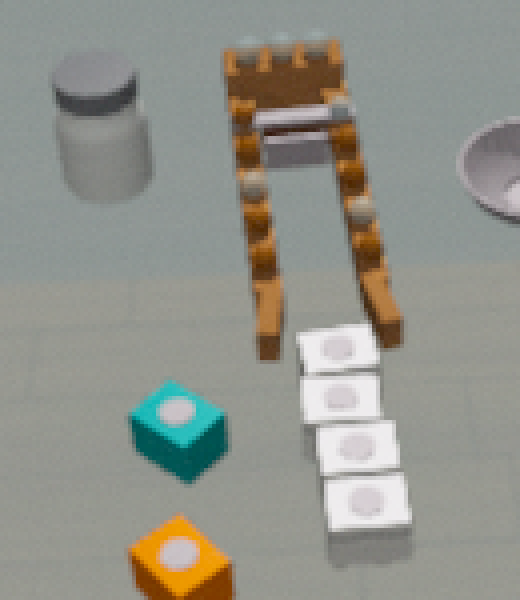

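View pics/sideb.png

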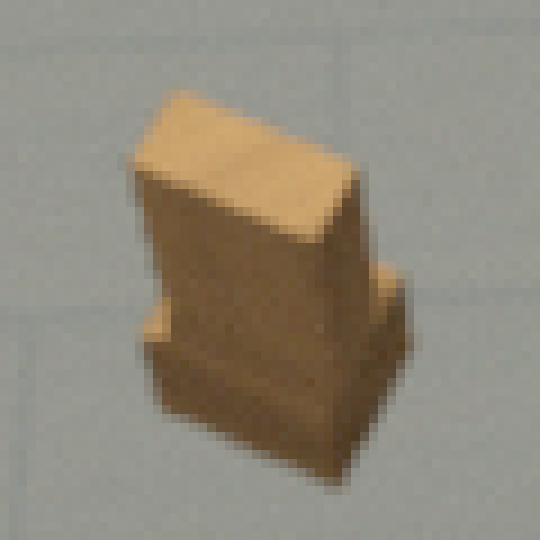

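```bash
cat > h.py <<'E'
import numpy as np,cv2
def load(f): return dict(np.load(f))
def cam(d):
    M=d["camera_from_world"]; R=M[:3,:3]; return R,-R.T@M[:3,3]
def ray(d,uv,z):
    uv=np.atleast_2d(np.asarray(uv,float)); R,c=cam(d)
    v=np.c_[(uv[:,0]-d["cx"])/d["fx"],(uv[:,1]-d["cy"])/d["fy"],np.ones(len(uv))]@R
    return c+v*((z-c[2])/v[:,2])[:,None]
def cloud(d):
    R,c=cam(d); v,u=np.mgrid[:400,:640]; z=d["depth"]
    p=np.stack([(u-d["cx"])/d["fx"]*z,(v-d["cy"])/d["fy"]*z,z],-1)@R+c
    p[z==0]=np.nan; return p
E
python3 - <<'E'
from h import *
for n,(x0,x1,y0,y1) in dict(top=(265,335,185,220),side=(295,340,185,255)).items():
    d=load(n+"0.npz"); print(n,"cam",cam(d)[1])
    im=d["pixels"]; hsv=cv2.cvtColor(im,cv2.COLOR_RGB2HSV)
    P=cloud(d)
    m=((hsv[...,1]<25)&(hsv[...,2]>180)).astype(np.uint8)
    k=np.zeros_like(m);k[y0:y1,x0:x1]=1; m*=k
    c,_=cv2.findContours(m,cv2.RETR_EXTERNAL,cv2.CHAIN_APPROX_NONE)
    for q in c:
        if cv2.contourArea(q)<20: continue
        w=ray(d,q[:,0,:],.03)[:,:2]
        rr=cv2.minAreaRect((w*1000).astype(np.float32))
        mk=np.zeros_like(m);cv2.drawContours(mk,[q],-1,1,-1)
        print(np.round(rr[0],1),np.round(rr[1],1),round(rr[2],1),"pix",q[:,0].mean(0), "depth z",np.nanmedian(P[mk>0,2]))
    # lid discs grey inside
    w=(hsv[...,0]>5)&(hsv[...,0]<25)&(hsv[...,1]>90)
    m2=w.astype(np.uint8)
    c,_=cv2.findContours(m2,cv2.RETR_EXTERNAL,cv2.CHAIN_APPROX_NONE)
    for q in c:
        if cv2.contourArea(q)>60: print("wood",cv2.boundingRect(q),cv2.contourArea(q))
E
```

```text
top cam [ 0.39580073 -0.04568456  1.09283824]
[571.9 -23.6] [35.  25.3] 0.8 pix [292.5 205.5] depth z 0.029819323054228186
[572.4  13.1] [37.3 28.1] 7.3 pix [276.5        205.03846154] depth z 0.029929411171224718
[579.3 -59.1] [35.  27.6] 0.7 pix [307.53846154 202.5       ] depth z 0.030052906844274085
[582.1 -93.7] [35.1 27.8] 0.7 pix [323.09803922 201.64705882] depth z 0.030001348038312337
wood (324, 231, 23, 22) 257.5
wood (395, 229, 22, 21) 246.0
wood (548, 214, 24, 23) 375.5
wood (151, 198, 117, 34) 1114.0
wood (186, 191, 80, 14) 448.5
wood (0, 158, 45, 52) 1393.0
wood (582, 74, 58, 64) 2701.0
side cam [ 0.56228831 -0.58192502  0.61205124]
[584.1 -96.3] [40.2 32.2] 2.0 pix [321.41935484 234.9516129 ] depth z 0.02947164378405709
[576.4 -25.6] [ 44.5 104.3] 5.8 pix [315.88028169 208.43661972] depth z 0.029244776537382444
wood (260, 306, 30, 42) 825.0
wood (262, 239, 27, 29) 469.5
wood (317, 164, 13, 33) 185.5
wood (291, 158, 10, 42) 218.0
wood (302, 140, 21, 23) 111.5
wood (286, 120, 31, 35) 415.0
wood (303, 61, 36, 20) 280.0
wood (372, 0, 61, 67) 2790.5
```

```bash
python3 - <<'E'
from h import *
for n in ("top","side"):
    d=load(n+"0.npz"); im=d["pixels"]; hsv=cv2.cvtColor(im,cv2.COLOR_RGB2HSV); P=cloud(d)
    w=(hsv[...,0]>3)&(hsv[...,0]<25)&(hsv[...,1]>90)
    reg=(P[...,0]>.5)&(P[...,0]<.68)&(P[...,1]>.0)&(P[...,1]<.35)
    m=w&reg&(P[...,2]>.018)&(P[...,2]<.026)
    q=P[m][:,:2]
    print(n,len(q),q.min(0),q.max(0),"zmed",np.median(P[m][:,2]))
    # bins along y: each rail
    ys=np.arange(.02,.34,.01)
    for y in ys:
        b=q[abs(q[:,1]-y)<.005][:,0]
        if len(b)==0: continue
        mid=.571+ (y-.13)*0-.0
        lo=b[b<np.mean([b.min(),b.max()])];hi=b[b>=np.mean([b.min(),b.max()])]
        print(round(y,3),np.round([lo.min(),lo.max(),hi.min(),hi.max()],4))
    # bookend
    reg=w&(P[...,0]>.45)&(P[...,0]<.58)&(P[...,1]<-.2)&(P[...,1]>-.35)
    t=reg&(P[...,2]>.072)
    f=P[t]; print("fin",len(f),np.median(f[:,2]),cv2.minAreaRect((f[:,:2]*1000).astype(np.float32)))
    b=reg&(P[...,2]>.026)&(P[...,2]<.034); f=P[b]; print("block",len(f),cv2.minAreaRect((f[:,:2]*1000).astype(np.float32)))
    # stop
    g=(hsv[...,1]<50)&(P[...,0]>.545)&(P[...,0]<.595)&(P[...,1]>.04)&(P[...,1]<.28)&(P[...,2]>.008)
    print("stop",np.round(P[g][np.argsort(P[g][:,1])],3).tolist()[::6])
E
```

```text
top 944 [0.51087828 0.03432093] [0.60681893 0.26877151] zmed 0.0215164168433859
0.03 [0.5294 0.5341 0.5362 0.5388]
0.04 [0.5293 0.5388 0.5972 0.6046]
0.05 [0.5292 0.5412 0.594  0.6068]
0.06 [0.5314 0.541  0.59   0.6045]
0.07 [0.527  0.5432 0.5895 0.6014]
0.08 [0.5263 0.5406 0.5871 0.6021]
0.09 [0.5266 0.5266 0.5867 0.6015]
0.1 [0.5244 0.5407 0.5867 0.6014]
0.11 [0.5239 0.538  0.5846 0.6014]
0.12 [0.5234 0.5378 0.5842 0.599 ]
0.13 [0.5218 0.5374 0.5837 0.5847]
0.14 [0.5212 0.5357 0.5818 0.5981]
0.15 [0.5212 0.5351 0.5819 0.5962]
0.16 [0.5192 0.5236 0.5814 0.5958]
0.17 [0.5187 0.5329 0.5792 0.5955]
0.18 [0.5184 0.5325 0.5789 0.5937]
0.19 [0.5185 0.5185 0.5786 0.5934]
0.2 [0.5159 0.5327 0.5767 0.5808]
0.21 [0.5156 0.5299 0.576  0.5909]
0.22 [0.516  0.5302 0.576  0.5907]
0.23 [0.5136 0.5184 0.5205 0.5249]
0.24 [0.5133 0.5275 0.5736 0.5879]
0.25 [0.5113 0.5276 0.5734 0.5875]
0.26 [0.5109 0.5405 0.5729 0.5879]
0.27 [0.5363 0.5572 0.5634 0.5848]
fin 117 0.07866146902992321 ((496.6791687011719, -282.1322937011719), (14.637038230895996, 36.4442253112793), 62.09330749511719)
block 68 ((496.315
[... 917 characters left out ...]
], [0.548, 0.278, 0.05], [0.573, 0.28, 0.049]]
side 508 [0.51585755 0.03146619] [0.60946609 0.27037514] zmed 0.02143974877911814
0.03 [0.532  0.5365 0.5385 0.543 ]
0.04 [0.5321 0.5432 0.6004 0.6091]
0.05 [0.5344 0.5456 0.5966 0.6095]
0.06 [0.5345 0.5458 0.5949 0.6078]
0.07 [0.5323 0.5458 0.5931 0.6043]
0.08 [0.5302 0.5438 0.5915 0.6053]
0.09 [0.5303 0.5325 0.5918 0.6033]
0.1 [0.5305 0.5305 0.59   0.5903]
0.11 [0.5281 0.5421 0.5886 0.5979]
0.12 [0.5282 0.54   0.5886 0.6027]Traceback (most recent call last):
  File "<stdin>", line 16, in <module>
    return umr_minimum(a, axis, None, out, keepdims, initial, where)
ValueError: zero-size array to reduction operation minimum which has no identity
```

```bash
cat >> h.py <<'E'
def quat(adeg):
    a=np.deg2rad(adeg)/2; return np.array([np.cos(a),np.sin(a),0,0])
def bookend(d,show=True):
    hsv=cv2.cvtColor(d["pixels"],cv2.COLOR_RGB2HSV); P=cloud(d)
    w=(hsv[...,0]>3)&(hsv[...,0]<25)&(hsv[...,1]>90)&(P[...,1]<.02)&(P[...,1]>-.35)&(P[...,0]>.4)&(P[...,0]<.65)
    for lo,hi in ((.072,.2),(.026,.036)):
        f=P[w&(P[...,2]>lo)&(P[...,2]<hi)]
        if len(f)>10: print(len(f),np.median(f[:,2]).round(4),cv2.minAreaRect((f[:,:2]*1000).astype(np.float32)))
E
python3 - <<'E'
from h import *
d=load("side0.npz"); bookend(d); P=cloud(d)
d2=load("top0.npz"); P2=cloud(d2)
for dd,PP,n in((d,P,"side"),(d2,P2,"top")):
    hsv=cv2.cvtColor(dd["pixels"],cv2.COLOR_RGB2HSV)
    for nm,lo,hi in(("orange",8,18),("red",0,4),("teal",80,95)):
        f=PP[(hsv[...,0]>=lo)&(hsv[...,0]<=hi)&(hsv[...,1]>150)&(PP[...,2]>.026)&(PP[...,2]<.034)&(PP[...,1]<.02)]
        if len(f): print(n,nm,f.mean(0).round(3),f[:,:2].min(0).round(3),f[:,:2].max(0).round(3))
# rail axis fit, both cams
for n in("top","side"):
    dd=load(n+"0.npz");PP=cloud(dd);hsv=cv2.cvtColor(dd["pixels"],cv2.COLOR_RGB2HSV)
    w=(hsv[...,0]>3)&(hsv[...,0]<25)&(hsv[...,1]>90)
    q=PP[w&(PP[...,2]>.019)&(PP[...,2]<.024)&(PP[...,0]>.5)&(PP[...,0]<.62)&(PP[...,1]>.075)&(PP[...,1]<.25)]
    c=.564-.085*(q[:,1]-.08)
    lo=q[q[:,0]<c];hi=q[q[:,0]>c]
    for nm,s in(("lo",lo),("hi",hi)): print(n,nm,len(s),np.polyfit(s[:,1],s[:,0],1).round(4))
from cell import r
for p,a in(([.4975,-.281,.25],-28),([.4975,-.281,.065],-28),([.59,-.19,.066],4.9),([.565,.07,.066],4.9)):
    print(r.inverse_kinematics(p,quat(a)))
E
```

```text
247 0.0779 ((499.64727783203125, -284.08331298828125), (15.593143463134766, 35.86210250854492), 62.22574234008789)
434 0.029 ((497.4105224609375, -202.3623046875), (45.25264358520508, 204.93589782714844), 1.592825174331665)
side orange [ 0.497 -0.129  0.029] [ 0.472 -0.299] [ 0.518 -0.1  ]
side red [ 0.669 -0.18   0.029] [ 0.649 -0.197] [ 0.69  -0.161]
side teal [ 0.491 -0.034  0.029] [ 0.469 -0.055] [ 0.514 -0.011]
top orange [ 0.536 -0.215  0.03 ] [ 0.469 -0.865] [ 0.868 -0.098]
top red [ 0.665 -0.176  0.03 ] [ 0.646 -0.192] [ 0.687 -0.159]
top teal [ 0.487 -0.029  0.03 ] [ 0.466 -0.051] [ 0.509 -0.008]
top lo 261 [-0.0795  0.5393]
top hi 275 [-0.0872  0.6014]
side lo 115 [-0.0668  0.5416]
side hi 119 [-0.0887  0.6049]
[-5.95626212e-01  3.92745064e-01  1.59888056e+00 -4.44089210e-16
  1.14996703e+00  1.46386231e+00]
[-5.95626212e-01  6.42281967e-01  1.72338857e+00 -4.44089210e-16
  7.75922118e-01  1.46386231e+00]
[-3.86636892e-01  7.07487989e-01  1.58618859e+00 -4.44089210e-16
  8.47916077e-01  1.09863830e+00]
[ 4.14981667e-02  6.37888026e-01  1.72878770e+00 -4.44089210e-16
  7.74916932e-01  1.52677336e+00]
```

```bash
python3 - <<'E'
from h import *
from cell import r,optics
q=quat(-28)
r.set_gripper(0.6,40)
r.move_to([.498,-.283,.16],q)
r.move_linear([.498,-.283,.065],vel=.08)
print(r.current_t(),r.current_tool_pos(),r.current_contact_force(),r.current_opening())
r.set_gripper(0.0,60)
r.sleep(.2)
print(r.current_t(),r.current_tool_pos(),r.current_contact_force(),r.current_torque(),r.current_opening())
d=optics.get_image("side"); cv2.imwrite("pics/side1.png",d["pixels"][...,::-1])
E
```

```text
3.4083 [ 0.49824672 -0.28315982  0.0654869 ] [-0.4851451   0.42689637  0.0560658 ] 0.6008811205596881
4.0167 [ 0.49817974 -0.28315982  0.06534663] [-0.46922171 -0.44186988  5.65904471] [0.06877095 0.19128796 0.02897267] 0.17674607060698078
```

View pics/side1.png

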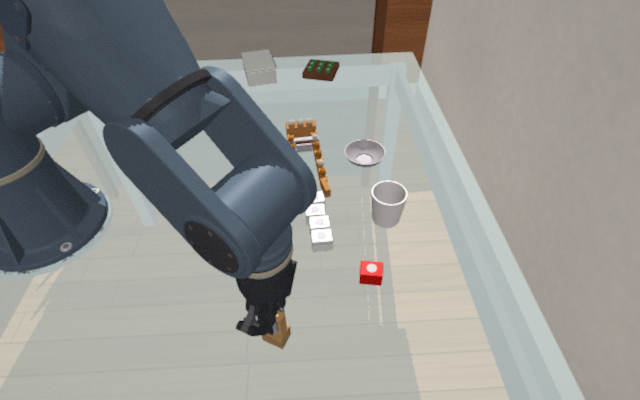

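```bash
python3 - <<'E'
from h import *
from cell import r,optics
r.move_linear([.498,-.283,.095],vel=.08)
print("lift",r.current_contact_force())
r.move_to([.586,-.17,.095],quat(4.87))
r.move_linear([.586,-.17,.0675],vel=.06)
print(r.current_t(),r.current_tool_pos(),r.current_contact_force(),r.current_torque(),r.current_opening())
for n in("top","side"):
    d=optics.get_image(n); np.savez(n+"2.npz",**d); bookend(d)
    k=d["pixels"][...,::-1]; k=k[150:260,260:440] if n=="top" else k[180:340,230:400]
    cv2.imwrite(f"pics/{n}2.png",cv2.resize(k,None,fx=3.5,fy=3.5))
E
```

```text
lift [-0.18491283  0.4726976  -1.97890235]
5.825 [ 0.58596128 -0.17011746  0.0673576 ] [-0.33598552  0.34437439 -2.14079546] [-0.02136637 -0.05237844  0.0038885 ] 0.18077261885373702
37 0.0799 ((582.9146728515625, -182.30799865722656), (11.265947341918945, 39.82666015625), 50.85829162597656)
372 0.0297 ((536.7340087890625, -152.713134765625), (38.925453186035156, 148.089599609375), 54.59220504760742)
```

View pics/top2.png

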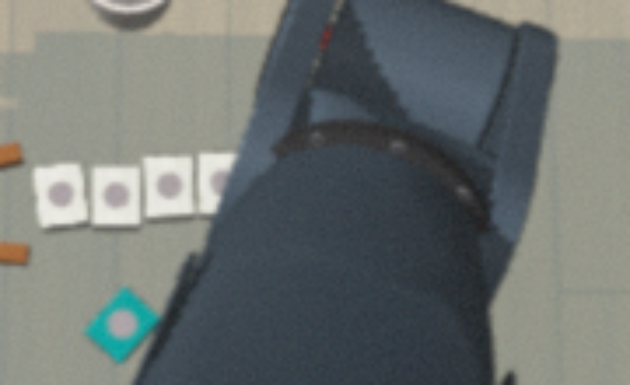

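View pics/side2.png

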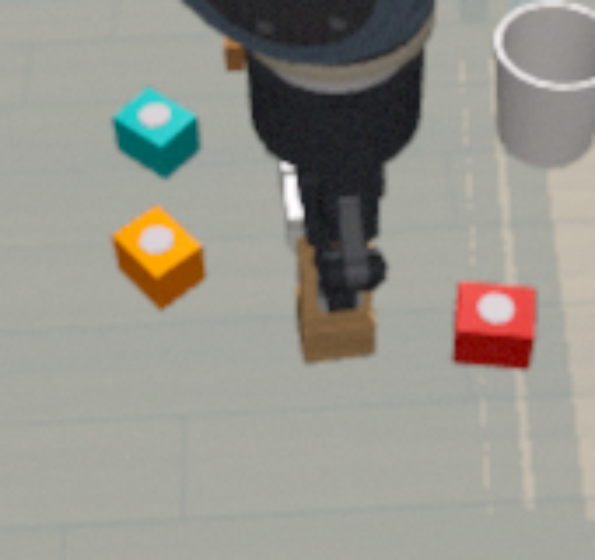

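```bash
python3 - <<'E'
from h import *
d=load("side2.npz"); P=cloud(d); hsv=cv2.cvtColor(d["pixels"],cv2.COLOR_RGB2HSV)
w=(hsv[...,0]>3)&(hsv[...,0]<25)&(hsv[...,1]>80)
k=np.zeros_like(w);k[245:285,310:342]=1;w&=k
f=P[w]; print(len(f))
f=f[np.abs(f[:,1]+.17)<.05]
for lo in np.arange(0,.08,.006):
    g=f[(f[:,2]>=lo)&(f[:,2]<lo+.006)]
    if len(g): print(round(lo,3),len(g),g.min(0).round(4),g.max(0).round(4))
# rear face line: points z .006-.026
g=f[(f[:,2]>.004)&(f[:,2]<.026)]; print("rear slope dy/dx",np.polyfit(g[:,0],g[:,1],1),"x-centre",(g[:,0].min()+g[:,0].max())/2)
E
```

```text
401
0.0 12 [ 0.5746 -0.1865  0.002 ] [ 0.6058 -0.1833  0.0056]
0.006 45 [ 0.5685 -0.1874  0.0061] [ 0.6059 -0.1637  0.0119]
0.012 42 [ 0.5686 -0.1876  0.0121] [ 0.6057 -0.1652  0.018 ]
0.018 36 [ 0.5686 -0.1875  0.018 ] [ 0.6037 -0.1659  0.024 ]
0.024 49 [ 0.5687 -0.1869  0.0241] [ 0.6056 -0.1616  0.0299]
0.03 105 [ 0.5688 -0.1871  0.03  ] [ 0.6059 -0.1577  0.0357]
0.036 10 [ 0.5704 -0.1807  0.0365] [ 0.604  -0.1753  0.041 ]
0.042 14 [ 0.5704 -0.18    0.0423] [ 0.6039 -0.1757  0.0476]
0.048 14 [ 0.5705 -0.188   0.0484] [ 0.6038 -0.1767  0.0539]
0.054 9 [ 0.5706 -0.1802  0.0542] [ 0.5775 -0.1771  0.0598]
0.06 10 [ 0.5696 -0.1801  0.0606] [ 0.5776 -0.1663  0.0658]
0.066 13 [ 0.5697 -0.1809  0.066 ] [ 0.5777 -0.1657  0.0715]
0.072 10 [ 0.5697 -0.1802  0.0731] [ 0.5777 -0.1675  0.0778]
0.078 27 [ 0.5698 -0.1802  0.0782] [ 0.5869 -0.1662  0.0822]
rear slope dy/dx [-0.05529383 -0.15172233] x-centre 0.5871662801465612
```

```bash
python3 - <<'E'
from h import *
d=load("side2.npz"); P=cloud(d); hsv=cv2.cvtColor(d["pixels"],cv2.COLOR_RGB2HSV)
w=(hsv[...,0]>3)&(hsv[...,0]<25)&(hsv[...,1]>80)
k=np.zeros_like(w);k[245:285,310:342]=1;w&=k
f=P[w]; g=f[(f[:,2]>.004)&(f[:,2]<.026)&(f[:,1]<-.178)&(f[:,1]>-.2)]
p=np.polyfit(g[:,0],g[:,1],1); res=g[:,1]-np.polyval(p,g[:,0]); print(len(g),p,res.std())
g=g[abs(res)<2*res.std()];print(np.polyfit(g[:,0],g[:,1],1))
# rails in side: mid per y bin
d=load("side0.npz");P=cloud(d);hsv=cv2.cvtColor(d["pixels"],cv2.COLOR_RGB2HSV)
w=(hsv[...,0]>3)&(hsv[...,0]<25)&(hsv[...,1]>90)&(P[...,2]>.018)&(P[...,2]<.026)
for n in("top","side"):
  d=load(n+"0.npz");P=cloud(d);hsv=cv2.cvtColor(d["pixels"],cv2.COLOR_RGB2HSV)
  w=(hsv[...,0]>3)&(hsv[...,0]<25)&(hsv[...,1]>90)&(P[...,2]>.018)&(P[...,2]<.026)&(P[...,0]>.5)&(P[...,0]<.62)
  q=P[w][:,:2]; Y=[];M=[];N=[]
  for y in np.arange(.075,.25,.005):
    b=q[abs(q[:,1]-y)<.003][:,0]; c=.566-.0853*(y-.08)
    lo=b[b<c];hi=b[b>c]
    if len(lo)<3 or len(hi)<3: continue
    if hi.min()-lo.max()<.052 and hi.max()-lo.min()>.07: Y.append(y);M.append((hi.max()+lo.min())/2);N.append((hi.min()+lo.max())/2)
  print(n,len(Y),"outer",np.polyfit(np.array(Y)-.16,M,1).round(4),"inner",np.polyfit(np.array(Y)-.16,N,1).round(4))
E
```

```text
142 [ 0.06041934 -0.22043309] 0.0012751398360383917
[ 0.08644821 -0.23589862]
top 21 outer [-0.0833  0.5576] inner [-0.083   0.5575]
side 9 outer [-0.0808  0.5616] inner [-0.0587  0.5626]
```

```bash
cat > push.py <<'E'
from h import *
from cell import r,optics
import json
O=np.array([.588,-.17]); U=np.array([-.083,1]);U/=np.linalg.norm(U); Nn=np.array([1,.083]);Nn/=np.linalg.norm(Nn)
Z=.0665
def goto(s,vel,off=0.,z=Z):
    p=O+U*s+Nn*off; r.move_linear([p[0],p[1],z],rot=quat(4.78),vel=vel)
def F():
    f=np.array([r.current_contact_force() for _ in range(1)]).mean(0); return f
def S():
    p=np.array(r.current_tool_pos())[:2]-O; return p@U*1000,p@Nn*1000
def rep(b):
    f=F()-b; m=r.current_torque(); s=S()
    print(f"t{r.current_t():.2f} s{s[0]:.1f} n{s[1]:.1f} push{-f[:2]@U:.2f} lat{f[:2]@Nn:.2f} z{f[2]:.2f} mz{m[2]:.3f}"); return -f[:2]@U
E
python3 - <<'E'
from push import *
goto(0,.03); r.sleep(.2); b=F(); np.save("base.npy",b); rep(b*0)
s=.03; goto(s,.05); rep(b)
while s<.085:
    s+=.004; goto(s,.02)
    if rep(b)>8: print("HIGH");break
d=optics.get_image("top"); cv2.imwrite("pics/top3.png",cv2.resize(d["pixels"][150:260,140:340,::-1],None,fx=4,fy=4))
d=optics.get_image("side"); cv2.imwrite("pics/side3.png",cv2.resize(d["pixels"][110:340,230:400,::-1],None,fx=2.5,fy=2.5))
E
```

```text
t6.38 s0.0 n0.0 push-0.03 lat0.07 z-2.50 mz-0.014
t7.12 s29.9 n0.1 push0.55 lat-0.48 z0.22 mz-0.017
t7.47 s34.0 n-0.0 push-0.54 lat-0.49 z-0.17 mz-0.024
t7.83 s38.1 n0.0 push1.03 lat-0.16 z0.89 mz-0.007
t8.18 s42.1 n0.0 push0.24 lat-0.06 z0.64 mz0.047
t8.53 s46.1 n0.0 push0.29 lat-0.12 z0.75 mz0.007
t8.88 s50.2 n-0.0 push0.87 lat0.57 z0.73 mz-0.016
t9.22 s54.2 n-0.1 push-0.11 lat-0.45 z-0.08 mz0.052
t9.57 s58.2 n-0.0 push0.21 lat0.09 z1.54 mz0.008
t9.93 s62.3 n0.0 push-0.44 lat-0.58 z0.72 mz-0.022
t10.28 s66.3 n-0.0 push-0.25 lat-0.35 z-0.28 mz-0.021
t10.62 s70.3 n-0.0 push0.52 lat-0.30 z1.15 mz0.023
t10.97 s74.3 n-0.0 push-0.26 lat-0.35 z0.48 mz-0.036
t11.32 s78.3 n-0.0 push0.06 lat-0.10 z-0.01 mz-0.029
t11.68 s82.3 n-0.0 push0.52 lat-1.03 z1.17 mz-0.027
t12.03 s86.3 n-0.0 push0.44 lat0.18 z1.43 mz0.014
```

View pics/top3.png

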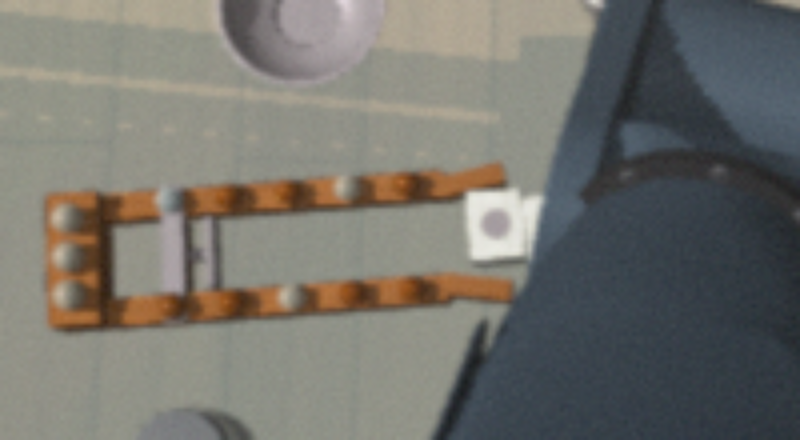

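View pics/side3.png

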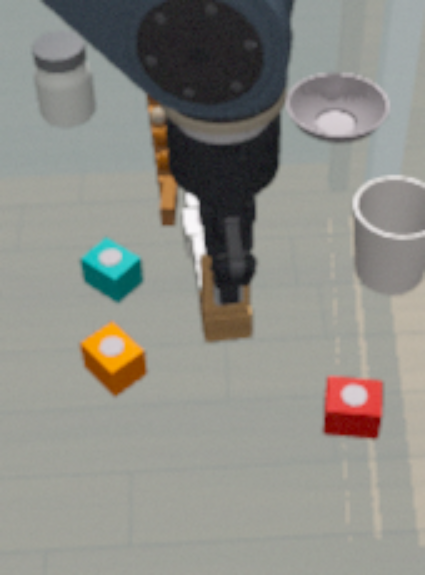

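```bash
cat >> push.py <<'E'
def F(n=8):
    a=[]
    for _ in range(n): a.append(r.current_contact_force()); r.sleep(.01)
    return np.mean(a,0)
E
python3 - <<'E'
from push import *
b=np.load("base.npy"); s=.0863
while s<.155:
    s+=.005; goto(s,.025)
    if rep(b)>7: print("HIGH");break
d=optics.get_image("top"); cv2.imwrite("pics/top4.png",cv2.resize(d["pixels"][150:260,140:340,::-1],None,fx=4,fy=4))
d=optics.get_image("side"); cv2.imwrite("pics/side4.png",cv2.resize(d["pixels"][110:310,230:400,::-1],None,fx=2.5,fy=2.5))
E
```

```text
t12.55 s91.5 n-0.1 push-0.15 lat0.20 z0.76 mz-0.023
t12.97 s96.5 n-0.0 push-0.01 lat-0.11 z0.41 mz0.046
t13.38 s101.5 n-0.0 push0.26 lat0.11 z0.70 mz0.062
t13.80 s106.6 n-0.0 push0.22 lat0.23 z0.17 mz0.001
t14.22 s111.6 n-0.0 push0.11 lat0.05 z0.39 mz-0.012
t14.63 s116.6 n-0.0 push0.02 lat-0.14 z0.76 mz-0.014
t15.05 s121.6 n-0.0 push0.32 lat-0.05 z0.48 mz0.030
t15.47 s126.6 n0.0 push0.41 lat-0.28 z0.55 mz0.041
t15.88 s131.5 n0.0 push0.58 lat0.44 z0.23 mz-0.011
t16.30 s136.6 n-0.1 push-0.12 lat0.09 z0.60 mz-0.006
t16.72 s141.5 n-0.1 push-0.41 lat-0.39 z0.53 mz-0.005
t17.13 s146.6 n-0.0 push-0.15 lat-0.12 z0.52 mz-0.020
t17.55 s151.5 n-0.0 push-0.15 lat-0.01 z0.19 mz0.020
t17.97 s156.5 n-0.0 push-0.12 lat-0.25 z0.50 mz0.058
```

View pics/top4.png

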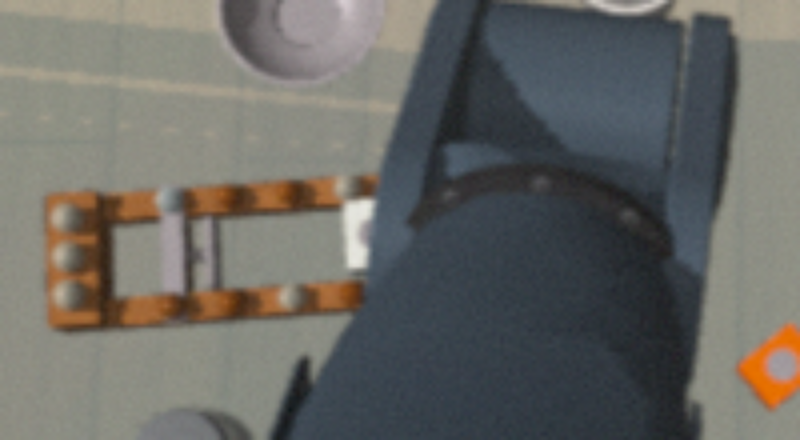

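View pics/side4.png

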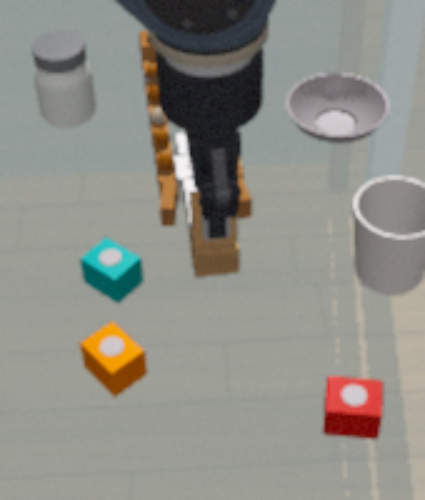

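```bash
python3 - <<'E'
from push import *
b=np.load("base.npy")
goto(.200,.02); rep(b); s=.200
while s<.245:
    s+=.002; goto(s,.012)
    if rep(b)>3.5: print("STOP FELT");break
d=optics.get_image("top"); cv2.imwrite("pics/top5.png",cv2.resize(d["pixels"][150:260,140:340,::-1],None,fx=4,fy=4))
E
```

```text
t20.47 s200.0 n-0.0 push4.67 lat-2.04 z2.01 mz0.086
t20.85 s202.1 n-0.0 push3.31 lat-1.68 z1.95 mz0.058
t21.23 s204.0 n-0.0 push3.64 lat-1.83 z2.07 mz0.107
STOP FELT
```

View pics/top5.png

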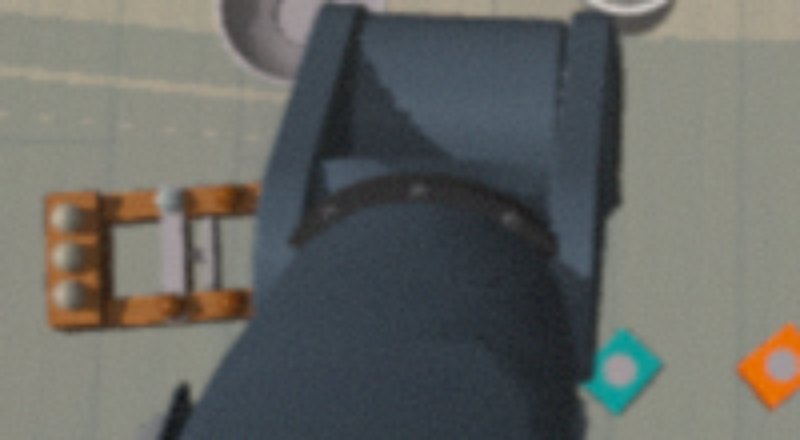

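```bash
python3 - <<'E'
from push import *
b=np.load("base.npy")
rep(b)
for o in (-.0005,-.001,-.0015):
    goto(.204,.005,off=o); rep(b)
d=optics.get_image("side"); np.savez("side6.npz",**d); cv2.imwrite("pics/side6.png",cv2.resize(d["pixels"][110:230,250:370,::-1],None,fx=5,fy=5))
E
```

```text
t21.35 s204.0 n-0.0 push3.05 lat-1.98 z1.94 mz0.114
t21.67 s204.1 n-0.3 push2.11 lat0.51 z0.00 mz0.012
t21.98 s204.0 n-0.9 push2.16 lat1.39 z-0.41 mz-0.005
t22.30 s203.9 n-1.4 push3.25 lat1.73 z-0.23 mz-0.070
```

View pics/side6.png

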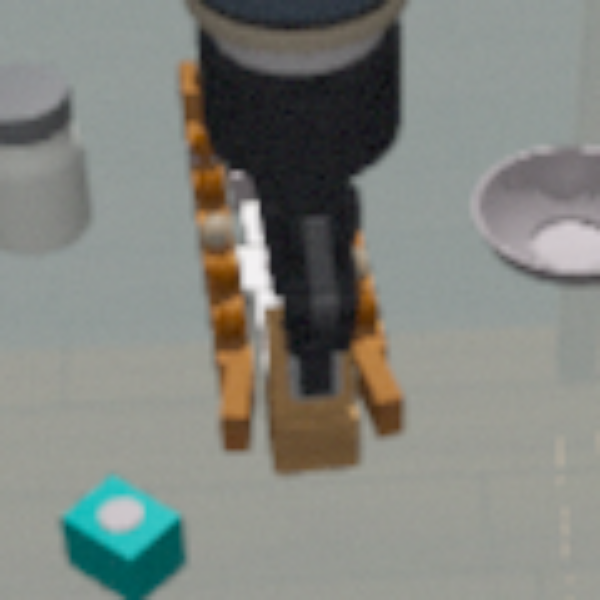

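```bash
python3 - <<'E'
from h import *
d=load("side6.npz"); P=cloud(d); hsv=cv2.cvtColor(d["pixels"],cv2.COLOR_RGB2HSV)
w=(hsv[...,0]>3)&(hsv[...,0]<25)&(hsv[...,1]>80)
k=np.zeros_like(w);k[165:206,300:324]=1;w&=k
f=P[w]; g=f[(f[:,2]>.004)&(f[:,2]<.026)]
print(g.min(0),g.max(0))
for lo in(.005,.01,.015,.02):
    h=g[(g[:,2]>lo)&(g[:,2]<lo+.005)];h=h[h[:,1]<h[:,1].min()+.008]; x=(h[:,0].min()+h[:,0].max())/2; y=np.median(h[:,1])
    print(len(h),h[:,0].min(),h[:,0].max(),x,y,"axis off mm",(x-(.562-.083*(y-.16)))*1000)
from cell import r; print(r.current_tool_pos())
# white tins left edges & visible parts
w=(hsv[...,1]<40)&(hsv[...,2]>150)&(P[...,0]>.53)&(P[...,0]<.6)&(P[...,1]>.0)&(P[...,1]<.22)&(P[...,2]>.024)&(P[...,2]<.034)
q=P[w]
for y in np.arange(.02,.2,.01):
    b=q[abs(q[:,1]-y)<.004]
    if len(b): print(round(y,3),len(b),"left edge off-axis mm",((b[:,0].min()-(.562-.083*(y-.16)))*1000).round(1))
E
```

```text
[0.54515616 0.0146609  0.00408698] [0.60080731 0.12533775 0.02593601]
25 0.5550653904666586 0.5878788509118519 0.5714721206892552 0.018251891689990085 axis off mm -2.2929723004756486
24 0.5551815567748444 0.588003903560756 0.5715927301678002 0.01809574998740121 axis off mm -2.1853225832455525
31 0.5554413275230755 0.590270305100228 0.5728558163116517 0.01805205820506728 axis off mm -0.9258628573277639
26 0.5555793382975448 0.5902918126751565 0.5729355754863507 0.01833731952810791 axis off mm -0.8224269928164274
[0.56977199 0.03311379 0.06656409]
0.06 2 left edge off-axis mm -17.6
0.07 1 left edge off-axis mm -16.4
0.08 2 left edge off-axis mm -18.0
0.09 2 left edge off-axis mm -16.7
0.1 10 left edge off-axis mm -17.9
0.11 12 left edge off-axis mm -21.5
0.12 12 left edge off-axis mm -22.8
0.13 14 left edge off-axis mm -21.9
0.14 8 left edge off-axis mm -20.8
0.15 6 left edge off-axis mm -17.5
0.16 8 left edge off-axis mm -16.4
0.17 6 left edge off-axis mm -15.5
```

```bash
python3 - <<'E'
from push import *
b=np.load("base.npy")
s=.204; goto(s,.005,off=-.0007); rep(b)
while s<.222:
    s+=.002; goto(s,.012,off=-.0007)
    if rep(b)>5.5: print("HIGH");break
d=optics.get_image("side"); np.savez("side7.npz",**d); cv2.imwrite("pics/side7.png",cv2.resize(d["pixels"][110:230,250:370,::-1],None,fx=5,fy=5))
d=optics.get_image("top"); cv2.imwrite("pics/top7.png",cv2.resize(d["pixels"][150:260,140:340,::-1],None,fx=4,fy=4))
E
```

```text
t22.73 s204.1 n-0.8 push1.87 lat0.66 z0.88 mz-0.069
t23.11 s206.1 n-0.7 push1.84 lat1.06 z0.25 mz-0.056
t23.49 s208.1 n-0.7 push1.72 lat0.62 z0.39 mz-0.023
t23.88 s210.1 n-0.7 push1.77 lat1.04 z0.62 mz-0.051
t24.26 s212.1 n-0.7 push1.96 lat0.94 z0.33 mz-0.004
t24.64 s214.1 n-0.7 push2.00 lat0.98 z0.64 mz-0.066
t25.02 s216.1 n-0.7 push1.88 lat1.35 z0.51 mz-0.058
t25.41 s218.1 n-0.7 push2.18 lat1.04 z0.79 mz-0.043
t25.79 s220.1 n-0.7 push1.68 lat0.84 z0.57 mz-0.029
t26.18 s222.1 n-0.7 push1.65 lat1.14 z0.39 mz0.006
```

View pics/side7.png

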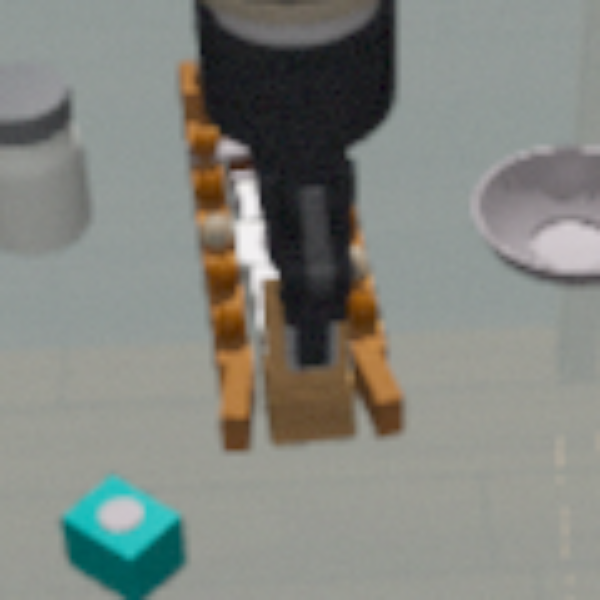

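View pics/top7.png

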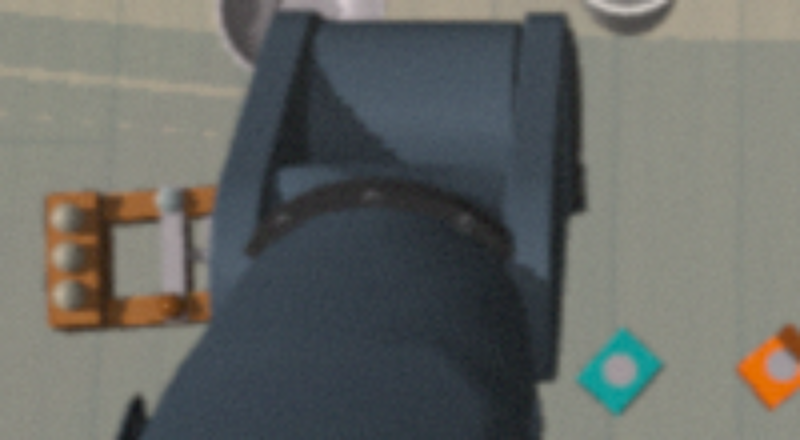

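```bash
python3 - <<'E'
from push import *
b=np.load("base.npy"); s=.222
while s<.256:
    s+=.0015; goto(s,.01,off=-.0007); f=rep(b)
    if f>7.6: print("PRESSED");break
r.sleep(.3); rep(b)
d=optics.get_image("side"); cv2.imwrite("pics/side8.png",cv2.resize(d["pixels"][110:230,250:370,::-1],None,fx=5,fy=5))
E
```

```text
t26.64 s223.5 n-0.7 push2.60 lat0.99 z0.65 mz-0.074
t27.01 s225.1 n-0.7 push2.50 lat0.83 z0.40 mz-0.080
t27.38 s226.6 n-0.7 push2.41 lat0.72 z0.64 mz-0.044
t27.74 s228.1 n-0.7 push2.35 lat0.81 z0.98 mz-0.073
t28.11 s229.6 n-0.7 push2.15 lat0.44 z0.89 mz-0.015
t28.48 s231.1 n-0.7 push2.18 lat0.78 z1.05 mz-0.059
t28.84 s232.6 n-0.7 push2.29 lat0.90 z0.60 mz-0.050
t29.21 s234.0 n-0.7 push2.63 lat0.89 z0.65 mz-0.084
t29.57 s235.4 n-0.7 push4.61 lat0.39 z1.40 mz-0.028
t29.94 s236.8 n-0.7 push5.45 lat0.42 z1.13 mz-0.030
t30.31 s238.2 n-0.7 push6.70 lat0.37 z1.17 mz-0.064
t30.68 s239.5 n-0.7 push8.16 lat0.58 z1.27 mz-0.038
PRESSED
t31.04 s239.5 n-0.7 push8.04 lat0.39 z1.35 mz-0.036
```

View pics/side8.png

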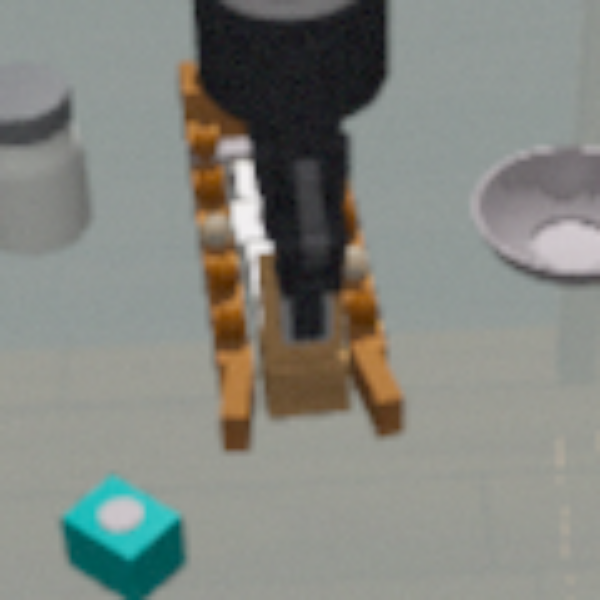

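```bash
python3 - <<'E'
from push import *
b=np.load("base.npy"); s=.2404+.0003
goto(s,.006,off=-.0007); rep(b); r.sleep(.5); rep(b)
while s>.230:
    s-=.0007; goto(s,.008,off=-.0007)
    if rep(b)<0.7: print("OFF");break
d=optics.get_image("side"); np.savez("side9.npz",**d); cv2.imwrite("pics/side9.png",cv2.resize(d["pixels"][110:230,250:370,::-1],None,fx=5,fy=5))
E
```

```text
t31.43 s240.0 n-0.7 push9.50 lat0.31 z1.44 mz-0.017
t31.99 s240.0 n-0.7 push9.42 lat0.06 z1.31 mz-0.028
t32.31 s239.8 n-0.7 push6.22 lat0.14 z1.33 mz-0.088
t32.62 s239.4 n-0.7 push3.52 lat0.24 z1.04 mz-0.047
t32.94 s238.8 n-0.7 push1.63 lat0.26 z0.84 mz-0.050
t33.26 s238.0 n-0.7 push1.21 lat0.43 z0.72 mz0.013
t33.58 s237.2 n-0.8 push0.76 lat-0.08 z0.50 mz-0.007
t33.89 s236.5 n-0.7 push0.20 lat0.22 z0.81 mz0.017
OFF
```

View pics/side9.png

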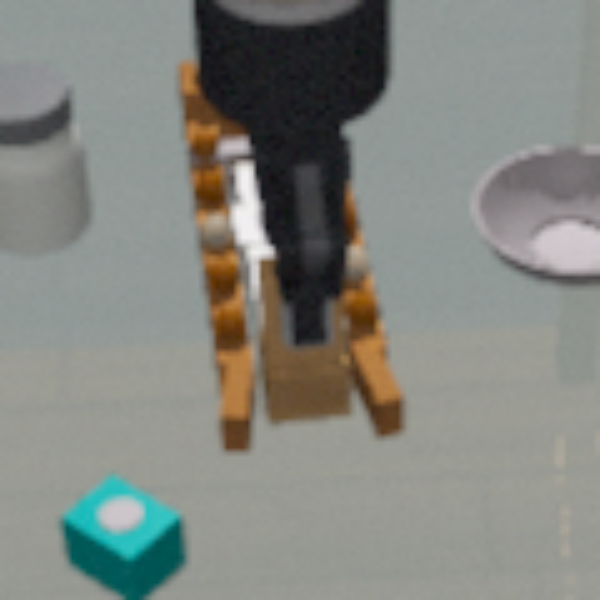

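```bash
python3 - <<'E'
from push import *
b=np.load("base.npy"); z=.0665
while z>.0645:
    z-=.0003; goto(.2365,.005,off=-.0007,z=z); f=F()-b
    print(round(z,4),f.round(2))
    if f[2]>2.6: break
rep(b)
r.set_gripper(0.30); r.sleep(.2)
print(r.current_opening(),r.current_tool_pos()); rep(b)
p=r.current_tool_pos(); r.move_linear([p[0],p[1],.14],vel=.05)
print(r.current_t())
r.set_joints([-1.0]+list(r.current_q())[1:])
print(r.current_t())
for n in("top","side"):
    d=optics.get_image(n); np.savez(n+"10.npz",**d)
    k=d["pixels"][150:260,140:340,::-1] if n=="top" else d["pixels"][110:230,250:370,::-1]
    cv2.imwrite(f"pics/{n}10.png",cv2.resize(k,None,fx=4 if n=="top" else 5,fy=4 if n=="top" else 5))
E
```

```text
0.0662 [ 0.08 -0.23  0.73]
0.0659 [-0.5  -0.02  0.42]
0.0656 [-0.17 -0.16  0.59]
0.0653 [-0.39 -0.08  1.78]
0.065 [-2.61 -0.66  8.23]
t35.59 s236.5 n-0.6 push0.48 lat-2.33 z8.09 mz0.001
0.30330493709919404 [0.5677163  0.06563445 0.06492417]
t36.12 s236.5 n-0.7 push-0.15 lat-0.19 z2.73 mz0.040
37.775
39.8083
```

View pics/top10.png

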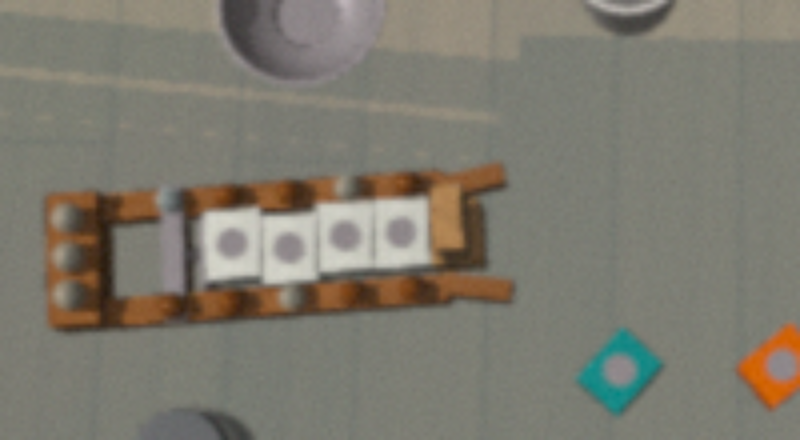

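View pics/side10.png

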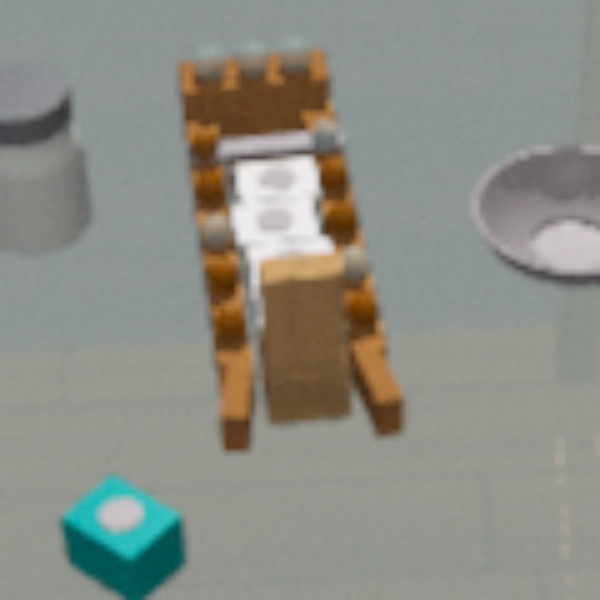

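```bash
python3 - <<'E'
from h import *
d=load("top10.npz");P=cloud(d);hsv=cv2.cvtColor(d["pixels"],cv2.COLOR_RGB2HSV)
k=np.zeros((400,640),np.uint8);k[195:226,185:255]=1
m=((hsv[...,1]<25)&(hsv[...,2]>180)).astype(np.uint8)*k
g=(hsv[...,1]<45)&(hsv[...,2]>120)&(hsv[...,2]<180)&(P[...,2]>.026)&(k>0)
n,l,st,c=cv2.connectedComponentsWithStats(g.astype(np.uint8))
pts=[]
for i in range(1,n):
    if st[i,4]>15: pts.append(ray(d,c[i],.03)[0,:2]); print(st[i,4],pts[-1].round(4),"off axis mm",((pts[-1][0]-(.5576-.083*(pts[-1][1]-.16)))*1000).round(1))
pts=sorted(pts,key=lambda p:-p[1]); print("dist",[round(float(np.linalg.norm(a-b)*1000),1) for a,b in zip(pts,pts[1:])])
w=(hsv[...,0]>3)&(hsv[...,0]<25)&(hsv[...,1]>80)&(P[...,2]>.072)&(P[...,2]<.09)&(P[...,0]>.53)&(P[...,0]<.6)
f=P[w]; rr=cv2.minAreaRect((f[:,:2]*1000).astype(np.float32)); print("fin",len(f),np.median(f[:,2]),rr)
if pts: print("fin-tin4",np.linalg.norm(np.array(rr[0])/1000-pts[-1]))
E
```

```text
52 [0.5629 0.1283] off axis mm 2.7
52 [0.5655 0.097 ] off axis mm 2.7
49 [0.558  0.1924] off axis mm 3.1
50 [0.5556 0.1602] off axis mm -2.0
dist [32.3, 32.7, 31.4]
fin 277 0.07808576485801888 ((557.1474609375, -283.9401550292969), (714.8809204101562, 36.51813507080078), 88.49983978271484)
fin-tin4 0.38100602450893495
```

```bash
python3 - <<'E'
from h import *
for n in("top","side"):
    d=load(n+"10.npz");P=cloud(d);hsv=cv2.cvtColor(d["pixels"],cv2.COLOR_RGB2HSV)
    w=(hsv[...,0]>3)&(hsv[...,0]<28)&(hsv[...,1]>60)&(P[...,2]>.074)&(P[...,2]<.09)&(P[...,0]>.53)&(P[...,0]<.6)&(P[...,1]>.03)&(P[...,1]<.1)
    f=P[w]; rr=cv2.minAreaRect((f[:,:2]*1000).astype(np.float32)); print(n,len(f),np.median(f[:,2]),f[:,2].std(),rr)
    print("to tin4 (top)",np.hypot(rr[0][0]-565.5,rr[0][1]-97))
E
```

```text
top 122 0.07838427364690581 0.001752217169691847 ((566.232177734375, 65.19418334960938), (36.00882339477539, 15.743785858154297), 2.174372434616089)
to tin4 (top) 31.81424299009769
side 91 0.07807357063855835 0.0013862467429986182 ((570.5560913085938, 63.84320831298828), (36.321414947509766, 17.635425567626953), 7.186785697937012)
to tin4 (top) 33.54007892502232
```

```bash
python3 - <<'E'
from cell import r
r.hand_in(); print(r.current_t())
E
```

```text
the job is handed in; nothing more can be done
the job is handed in; nothing more can be done
```

The job is done and handed in; my last clock reading, just before hand-in, was 39.8 s of the 69 s allowed. The hand-in reports no verdict, so the checks below are my own measurements.

**What I did:** I gripped the bookend by its fin, turned it square to the channel and slid the closed row in slowly. The stop was felt with the bookend about 234 mm along its push. From there I pressed to about 9.4 N in total, of which about 2.3 N was sliding friction. That is about 7 N on the stop, or roughly 6 to 7 mm of travel. I then eased back until the push was nearly zero, set the bookend down, released it and moved the arm clear.

**Last checks (top camera unless noted):**

| Check | Measured | Limit |
|---|---|---|
| Tin spacings | 32.3, 32.7 and 31.4 mm | 34.5 mm |
| Tins' distance from the channel axis | 2.0 to 3.1 mm | 4 mm |
| Bookend centre to last tin | 31.8 mm | 36 mm |
| Bookend squareness to the channel | within about 0.05 rad, both cameras | 0.12 rad |
| Fin top height (upright check) | about 78 mm, both cameras | 79 mm nominal |

**Where checks disagreed or fell short:**
- **Cameras:** The two cameras differ by 2 to 4 mm. An offset of 3.1 mm is slightly more than the channel's 2.5 mm side clearance allows, so part of it is measurement error.
- **Final contact with the stop:** I did not measure this directly. I infer it because the spring pushed the row back as I eased off, until the force on the bookend faded to nearly nothing.
- **Sideways force:** At about 200 mm along the push I felt about 2 N sideways, and I removed it by shifting the bookend 0.7 mm across.
- **Setting down:** The bookend was pressed down with about 8 N for a moment before I released it.

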